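Slide the hinge sled on to the middle station

ROBOT

A 7-joint arm with a two-finger parallel gripper is mounted at the origin on the work surface. World frame = base frame: x ahead of the robot, y to its left, z up, the work surface at z = 0. Lengths are in m, angles in rad, forces in N, time in s.
With the tool pointing down it reaches from about 0.425 to 0.875 m from the base axis. Payload 4.7 kg.
Tool frame: the origin (TCP) lies midway between the tips of the shut fingers; the grasp point (between the pads) lies 19 mm behind it; z points along the fingers, y is the line along which they close (so a half turn about z gives the same grasp; the last joint's range is limited). The gripper opens to 87 mm and grips with 3 to 60 N. Pads are 19 mm wide; open, the fingers measure 117 mm over their backs; the gripper's body (75 mm by 190 mm) begins 51 mm behind the grasp point.
Start: joints at [1.116, 0.321, -0.07, 1.45, 0.023, 1.371, -0.057], TCP at [0.294, -0.58, 0.223] pointing down, gripper open.
Joint ranges: [-2.86, 2.86], [-0.3, 2.09], [-1.38, 1.24], [0.06, 2.45], [-1.56, 4.7], [0.09, 2.05], [-2.69, 2.69]. Speed limits (rad/s): [2.57, 2.57, 3.14, 3.14, 3.14, 3.14, 3.14].

INTERFACE

Orientations are given as a rotation vector (axis times angle).
In Python, from bench import ctrl, imaging, get_state, close_job gives the robot as it stands (ctrl), with the cameras (imaging), the readings as plain functions and the job as plain functions.
- The arm moves only by the tool drive_effector, called as name(argument=value, ...) on one line, values as JSON. Schema: {"type":"object","properties":{"motion":{"type":"array","items":{"type":"number"},"minItems":5,"maxItems":100},"force":{"type":"number"},"only":{"type":"string"},"quiet":{"type":"boolean"},"lines":{"type":"string"}},"required":["motion"],"additionalProperties":false}. motion is one flat list of numbers that holds 1 to 20 rows one after another, with no inner brackets; each row has 5 numbers: dx, dy, dz in units of 5 mm, then a turn about the tool's z in units of 0.2 rad, then the opening from 0.0 (shut) to 1.0 (fully open); each row is the pose to reach, as a shift and turn from the pose commanded when the call began, along the tool's axes at that moment; what a row does not reach only later rows make up. A row lasts 1/10 s, in which the tool goes at most 0.05 m and 0.15 rad, less where a joint would pass 70% of its speed; a pose out of reach is approached as far as the arm can. The fingers move at their own pace and stop on an object; force is the grip in N (left out, the last holds). Time passes only in rows, so rows that do not move let the fingers close. The tool returns the time, the measured TCP pose, the force, the opening and the grip force at its end. only (a regular expression) keeps the lines of the reply that match it, lines (a string "A,B") keeps lines A to B, and quiet returns only ok. Input that does not fit is refused with a message, and nothing moves.
- get_state(): the state, without advancing time (a new reading comes with each control period).
- imaging.get_image(name): name is "scene" or "side" or "wrist"; returns the picture (384x512x3 uint8, red, green, blue); there is no depth.
- imaging.camera_model(name): a dict with "vertical_fov" (degrees; the focal length in pixels is half the picture's height over the tangent of half this angle, whatever the lens; pixels are square), "cx", "cy" (the principal point, pixels), "rvec" (rotation vector, rad) and "tvec" (3), from world to camera coordinates, as OpenCV has them; the wrist camera has in their place "hand_eye" (4x4, takes a point from camera to tool coordinates, whose origin is the TCP and whose axes are the flange's). Camera axes: x right, y down, z forward; pixel columns grow to the right and rows downward; lengths in m; the calibration is good to about 2 mm. A picture is of the moment at which its call begins: read the wrist's pose just before it. camera_model takes no time and is no camera call.
- close_job(): hands the job in; it is judged then, once.
The state is a dict: "time": time; "joint_positions": joint angles; "qd": joint speeds; "joint_torque": joint torques, N m; "position": TCP position; "tool_rot": TCP orientation; "ft_force": force on the tool from outside, world axes, zero at the start; "torque": the same for the moment, N m; "grip_width": opening from 0.0 (shut) to 1.0 (fully open); "grip_force": force on a finger pad.
Only numpy, scipy, OpenCV 4.12 (cv2) and the standard library are available. Lean on these libraries where they do the work, as an engineer would, in place of code of your own. Each camera call takes 0.05 s, during which the arm holds its last target. There are 200 camera calls.

TASK

Two assembly slides stand on the workbench; one sled carries a brass hinge, the other a wooden block. Push the sled with the brass hinge along its rail towards the green end, on to the middle station, so that it sits in the detent with its white index lines on the middle yellow mark. Leave the sled with the wooden block where it stands.

Things in the scene. Friction and masses are not known exactly. Their poses are not given: they have to be found in the camera images.
- hinge_sled (a joint): Place (m) of the brass-hinge sled on its rail: 0 first station (red end), 0.12 middle, 0.24 last (green end); starts between first and middle. Black deck 64 wide, 110 long, 16 thick, top 52 mm above table, white lines at mid-length. Captive; 2 N slides it, about 6 N passes the ridges 11 mm either side of each station, between which a sprung ball holds it with a few mm of play.
- hinge_handle (a point): Top centre of that sled's orange handle, 100 mm above table; y axis along rail to green end, z up. Upright block 14 mm thick along rail, 40 wide, 48 tall, 45 mm from mid-length towards the red end: push its red-end side (nothing there over 52 mm high) or pinch it. 32 mm free on its green side, then the hinge (brass, 50 x 56, up to 66 mm high).
- hinge_rail_middle (a point): Middle station of the hinge sled's rail, on its centre line, 12 mm above table; y axis along rail to green end, z up. Fixed aluminium base 84 x 400 x 12 mm, steel rail to 30 mm high, red and green end blocks to 42 mm, a yellow stripe across the base at each of three stations 120 mm apart.
- block_handle (a point): Top centre of the orange handle of the other sled, the same in all but its load: a dark wooden block 44 x 50 x 26 mm, up to 78 mm above table. Its rail is alike and roughly parallel, about 0.16 to 0.21 m nearer to the robot or farther. To be left where it is.

How it is judged:
At the end, for the whole second after the job is handed in: The hinge sled rests within 10 mm of the middle station, and the handle of the sled with the wooden block is within 15 mm of where it started (value of joint hinge_sled between 0.11 and 0.13 m and velocity of joint hinge_sled between -0.01 and 0.01 m/s and distance of block_handle from where it was at the start of the episode below 0.015 m); the robot touches nothing.
It fails at once if the sled with the wooden block is pushed more than 15 mm from where it stood (distance of block_handle from where it was at the start of the episode above 0.015 m).
It also fails if it takes over 32 s, if anything falls off the work surface, if the arm or the gripper's body presses on something with over 40 N, if the wrist force passes 120 N, or if a joint passes its speed limit or range.

## Working session

There is one attempt and no reset: what is moved stays moved. The work goes in short steps, Python scripts to look and compute and a tool call to move; the robot and the scene stay as the last step left them, time stands still between calls to the robot, and variables do not carry over. Pictures are saved under pics/ and viewed, at most 10 in all, crops included, and the job is handed in when it is done.

```bash
mkdir -p pics; ls
```

Run:
```python
from bench import ctrl, imaging, get_state, close_job
import cv2
for n in ("scene","side"):
    im=imaging.get_image(n); cv2.imwrite(f"pics/{n}0.png",im[:,:,::-1])
    print(n,imaging.camera_model(n))
s=get_state();print(s["time"],s["position"],s["tool_rot"])
print(imaging.camera_model("wrist"))
```

```text
bench.py
pics
scene {'vertical_fov': 57.56462378364284, 'cx': 248.13892045345128, 'cy': 197.89138035340798, 'rvec': array([ 1.67009944,  2.05994843, -0.71682362]), 'tvec': array([ 0.20099245, -0.34004405,  1.05123752])}
side {'vertical_fov': 44.63884551715732, 'cx': 255.44870865033818, 'cy': 200.72978226442726, 'rvec': array([ 0.58469211, -2.40676404,  1.45694685]), 'tvec': array([0.46753687, 0.24787585, 0.46620633])}
0.1 [ 0.29341295 -0.57945335  0.22156117] [-3.05408210e+00 -7.29293205e-01  7.90722204e-04]
{'vertical_fov': 70.47305378159612, 'cx': 250.953945120227, 'cy': 192.5367651446637, 'hand_eye': array([[ 5.94876264e-04, -9.63370805e-01, -2.68172217e-01,
         7.25418901e-02],
       [ 9.99999773e-01,  6.58357335e-04, -1.46794131e-04,
         9.40799103e-04],
       [ 3.17970326e-04, -2.68172069e-01,  9.63370978e-01,
        -1.61277308e-01],
       [ 0.00000000e+00,  0.00000000e+00,  0.00000000e+00,
         1.00000000e+00]])}
```

View pics/scene0.png

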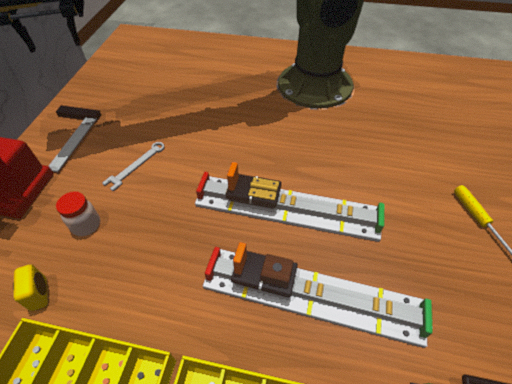

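View pics/side0.png

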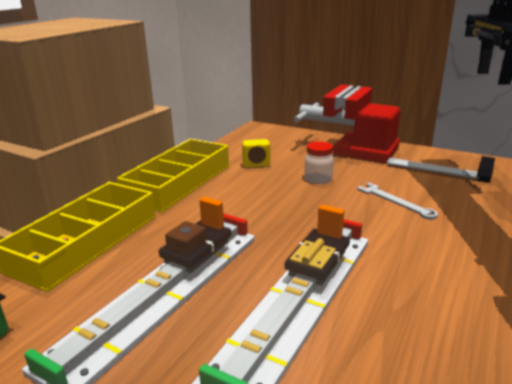

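The scene view shows the hinge sled on the nearer rail, with its handle at about (233,172). The wood-block sled is on the farther rail, with its handle at about (240,255). I'll enlarge both views to measure.

Run:
```python
import cv2
a=cv2.imread("pics/scene0.png")[155:245,190:390]; cv2.imwrite("pics/c1.png",cv2.resize(a,None,fx=4,fy=4,interpolation=2))
a=cv2.imread("pics/side0.png")[195:384,190:380]; cv2.imwrite("pics/c2.png",cv2.resize(a,None,fx=3,fy=3,interpolation=2))
```

```text
(no output)
```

View pics/c1.png

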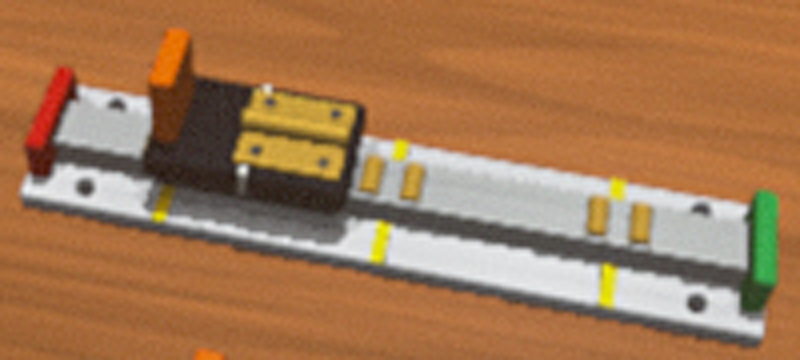

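View pics/c2.png

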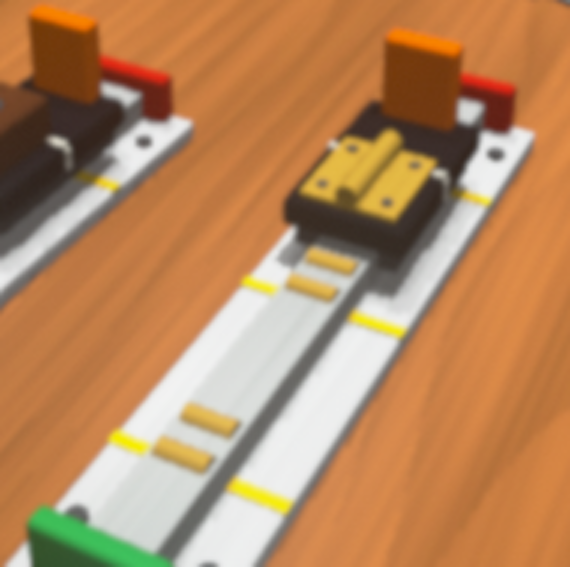

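In the scene crop, the handle's top face is centred at (171,47), and the outer ends of the middle stripe are at (403,141) and (377,263). In the side crop, the handle top is at (425,41) and the stripe ends are at (405,331) and (244,283). Next I'll triangulate these.

Create h.py:
```python
from bench import ctrl, imaging, get_state, close_job
import numpy as np, cv2
def P(n):
    m=imaging.camera_model(n); f=192/np.tan(np.radians(m["vertical_fov"]/2))
    K=np.array([[f,0,m["cx"]],[0,f,m["cy"]],[0,0,1]])
    return K@np.c_[cv2.Rodrigues(m["rvec"])[0],m["tvec"]]
A,B=P("scene"),P("side")
def tri(a,b):
    a,b=np.float64(a),np.float64(b)
    X=cv2.triangulatePoints(A,B,a.reshape(2,1),b.reshape(2,1)).ravel();X=X[:3]/X[3]
    pr=lambda M:(M@np.r_[X,1])[:2]/(M@np.r_[X,1])[2]
    return X,np.round(np.r_[pr(A)-a,pr(B)-b],1)
s=lambda u,v:np.array([(u+.5)/4-.5+190,(v+.5)/4-.5+155])
d=lambda u,v:np.array([(u+.5)/3-.5+190,(v+.5)/3-.5+195])
```

Run:
```python
from h import *
for n,a,b in [("handle",s(171,47),d(425,41)),("mid robot",s(403,141),d(405,331)),("mid far",s(377,263),d(244,283)),
 ("last robot",s(619,179),d(290,506)),("last far",s(606,306),d(112,436)),("line robotside",s(268,90),d(443,172)),("line far",s(241,165),d(333,145))]:
    X,e=tri(a,b);print(n,X.round(4),e)
st=get_state();print(st["position"],cv2.Rodrigues(st["tool_rot"])[0].round(3))
```

```text
handle [ 0.4645 -0.1346  0.0998] [ 0.7  1.5  0.9 -0.8]
mid robot [ 0.4273 -0.0147  0.0119] [ 0.1  0.1  0.1 -0.1]
mid far [ 0.5113 -0.0162  0.0096] [ 0.3  0.4  0.3 -0.2]
last robot [0.4307 0.1059 0.0118] [ 0.2  0.3  0.3 -0.2]
last far [0.5148 0.1038 0.0108] [ 0.3  0.4  0.4 -0.2]
line robotside [ 0.4381 -0.0908  0.0515] [-0.1 -0.1 -0.1  0.1]
line far [ 0.496  -0.0916  0.0521] [ 0.8  1.4  1.  -0.8]
[ 0.29341295 -0.57945335  0.22156117] [[ 0.892  0.452 -0.001]
 [ 0.452 -0.892  0.001]
 [-0.    -0.002 -1.   ]]
```

Triangulated points match the description: handle height 99.8 mm, base width 84 mm, station pitch 120.5 mm, stripe height about 11 mm. The sled is at about 0.045 m, so it has about 75 mm to travel. Next I'll move above the handle with the closing axis along the rail.

The manual's scale: shifts go in units of 5 mm and turns go in units of 0.2 rad. Converting my numbers, 0.355 m is 71, -0.319 m is -63.8, 0.497 rad is 2.485.

drive_effector(motion=[71, -63.8, 0, 2.485, 0.4, 71, -63.8, 0, 2.485, 0.4, 71, -63.8, 0, 2.485, 0.4, 71, -63.8, 0, 2.485, 0.4, 71, -63.8, 0, 2.485, 0.4, 71, -63.8, 0, 2.485, 0.4, 71, -63.8, 0, 2.485, 0.4, 71, -63.8, 0, 2.485, 0.4, 71, -63.8, 0, 2.485, 0.4, 71, -63.8, 0, 2.485, 0.4, 71, -63.8, 0, 2.485, 0.4, 71, -63.8, 0, 2.485, 0.4, 71, -63.8, 0, 2.485, 0.4, 71, -63.8, 0, 2.485, 0.4], force=20)

```text
time: 1.5
position: [0.4656, -0.1365, 0.2223]
tool_rot: [3.141, -0.049, -0.001]
ft_force: [0.1, -0.4, 0.1]
grip_width: 0.4
grip_force: 0.0
```

Run:
```python
from h import *
st=get_state();R=cv2.Rodrigues(st["tool_rot"])[0];p=st["position"];print(p,R.round(3),st["ft_force"])
im=imaging.get_image("wrist");cv2.imwrite("pics/w1.png",im[:,:,::-1])
m=imaging.camera_model("wrist");H=m["hand_eye"];f=192/np.tan(np.radians(m["vertical_fov"]/2))
for X in [(.466,-.135,.1),(.4693,-.0155,.012)]:
    c=np.linalg.inv(H)@np.r_[R.T@(np.array(X)-p),1];print(f*c[0]/c[2]+m["cx"],f*c[1]/c[2]+m["cy"])
```

```text
[ 0.46561649 -0.13654487  0.22228616] [[ 1.    -0.031 -0.001]
 [-0.031 -1.    -0.   ]
 [-0.001  0.    -1.   ]] [ 0.07776452 -0.36339487  0.10247992]
248.40365758259406 186.90433775373623
162.8424561420473 171.4008298318893
```

View pics/w1.png

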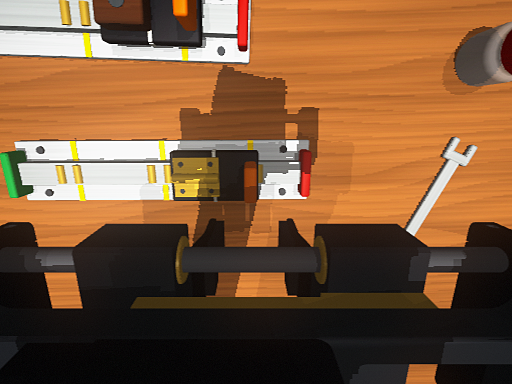

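The wrist view agrees with the triangulation. The handle top is at about (250,182), predicted (248,187). The middle stripe is at column 162, predicted 163. The open fingers straddle the handle, so I'll descend and pinch.

Converted, -0.001 m is -0.2, 0.154 m is 30.8.

drive_effector(motion=[0, -0.2, 8, 0, 0.4, 0, -0.2, 16, 0, 0.4, 0, -0.2, 24, 0, 0.4, 0, -0.2, 28, 0, 0.4, 0, -0.2, 30.8, 0, 0.4, 0, -0.2, 30.8, 0, 0.4, 0, -0.2, 30.8, 0, 0.4], force=20)

```text
time: 2.25
position: [0.467, -0.1344, 0.0694]
tool_rot: [3.141, -0.045, 0.002]
ft_force: [0.4, -1.0, 0.6]
grip_width: 0.404
grip_force: 0.0
```

drive_effector(motion=[0, 0, 0, 0, 0, 0, 0, 0, 0, 0, 0, 0, 0, 0, 0, 0, 0, 0, 0, 0, 0, 0, 0, 0, 0, 0, 0, 0, 0, 0, 0, 0, 0, 0, 0, 0, 0, 0, 0, 0], force=20)

```text
time: 3.05
position: [0.4668, -0.1344, 0.0693]
tool_rot: [3.14, -0.044, 0.002]
ft_force: [-1.1, -0.7, 6.0]
grip_width: 0.164
grip_force: 20.0
```

The handle is gripped: the width is 14.3 mm, as expected for a 14 mm handle. I'll slide it 75 mm towards green.

Converted, -0.075 m is -15, -0.07 m is -14.

drive_effector(motion=[0, -2, 0, 0, 0, 0, -4, 0, 0, 0, 0, -6, 0, 0, 0, 0, -8, 0, 0, 0, 0, -10, 0, 0, 0, 0, -12, 0, 0, 0, 0, -14, 0, 0, 0, 0, -15, 0, 0, 0, 0, -15, 0, 0, 0, 0, -15, 0, 0, 0, 0, -15, 0, 0, 0, 0, -15, 0, 0, 0], force=20)

```text
time: 4.25
position: [0.4688, -0.058, 0.0693]
tool_rot: [-3.141, 0.043, -0.001]
ft_force: [-0.9, 0.8, 6.5]
grip_width: 0.16
grip_force: 20.0
```

Run:
```python
from h import *
a=imaging.get_image("scene")[155:245,190:390,::-1];cv2.imwrite("pics/c3.png",cv2.resize(a,None,fx=4,fy=4,interpolation=2))
a=imaging.get_image("side")[195:384,190:380,::-1];cv2.imwrite("pics/c4.png",cv2.resize(a,None,fx=3,fy=3,interpolation=2))
```

```text
(no output)
```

View pics/c4.png

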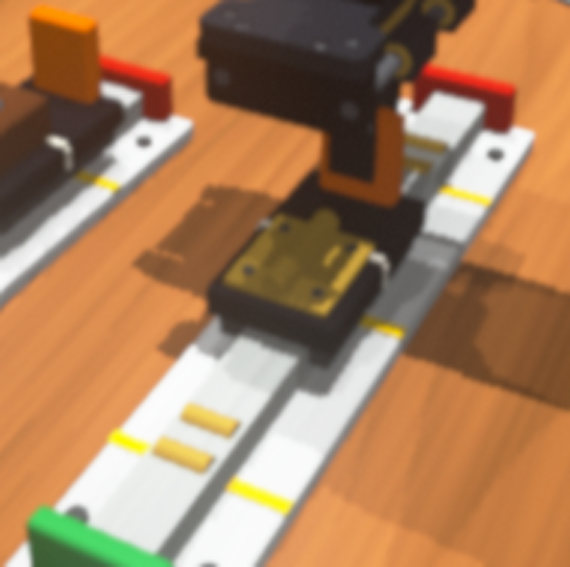

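The ridge is passed and the lines are near the middle mark. I'll release, lift and check.

Converted, -0.2 m is -40, -0.18 m is -36.

drive_effector(motion=[0, 0, 0, 0, 0.4, 0, 0, 0, 0, 0.4, 0, 0, 0, 0, 0.4, 0, 0, 0, 0, 0.4, 0, 0, 0, 0, 0.4, 0, 0, -6, 0, 0.4, 0, 0, -14, 0, 0.4, 0, 0, -22, 0, 0.4, 0, 0, -30, 0, 0.4, -10, 0, -36, 0, 0.4, -16, 0, -40, 0, 0.4, -16, 0, -40, 0, 0.4, -16, 0, -40, 0, 0.4])

```text
time: 5.65
position: [0.3886, -0.0569, 0.2693]
tool_rot: [3.14, -0.045, 0.004]
ft_force: [0.8, -0.4, -1.0]
grip_width: 0.401
grip_force: 0.0
```

Run:
```python
from h import *
a=imaging.get_image("scene")[155:245,190:390,::-1];a=cv2.resize(a,None,fx=4,fy=4,interpolation=2)
b=imaging.get_image("side")[225:345,190:380,::-1];b=cv2.resize(b[:,:],None,fx=2,fy=2,interpolation=2)
c=np.zeros((600,800,3),np.uint8);c[:360]=a;c[360:600,:380]=b
cv2.imwrite("pics/c5.png",c)
for q in (-.01,0,.01):
  for w in (-.032,.032):
    X=np.array([.4693+w+.028*q,-.0155+q-.028*w,.052,1]);o=[]
    for M in (A,B): x=M@X;o.append(x[:2]/x[2])
    print(q,w,((o[0]-[190,155]+.5)*4-.5).round(),((o[1]-[190,225]+.5)*2-.5+[0,360]).round())
```

```text
-0.01 -0.032 [388. 106.] [265. 462.]
-0.01 0.032 [367. 199.] [182. 437.]
0 -0.032 [407. 109.] [259. 470.]
0 0.032 [386. 202.] [176. 444.]
0.01 -0.032 [425. 112.] [253. 478.]
0.01 0.032 [405. 206.] [169. 452.]
```

View pics/c5.png

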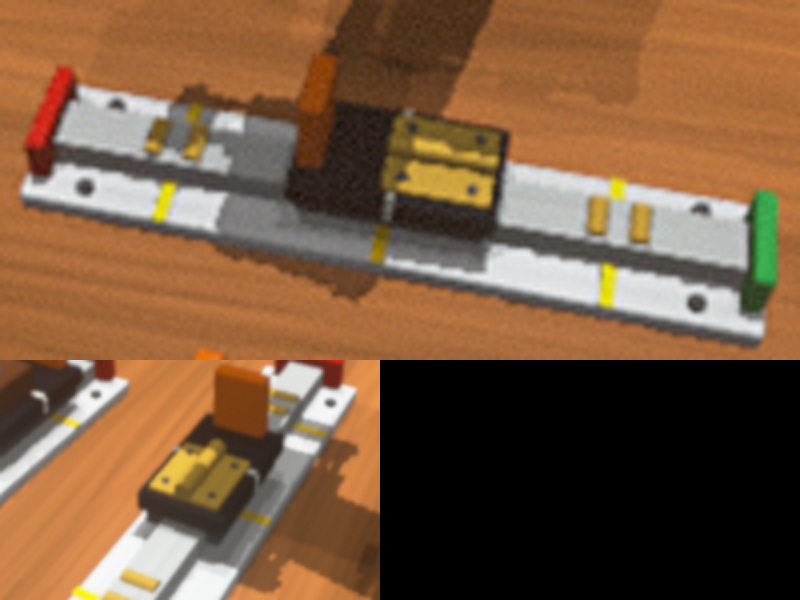

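The white lines are at (410,113) and (389,195), against (407,109) and (386,202) for dead centre. That puts the sled about 2 mm off at most, inside the detent. The gripper is clear and the block sled hasn't moved, so I'm handing in.

```bash
python3 -c "
from bench import ctrl, imaging, get_state, close_job
print(close_job())"
```

```text
the job is handed in; nothing more can be done
None
```

I pushed the brass-hinge sled to the middle station, where it measures within about 2 mm of the mark; the wooden-block sled was not touched, and I handed the job in at about 6 s (the hand-in gave no verdict).

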